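Empty the sealing machine's catch tray into the lidded tote

TASK

Collect the three sealed cartons (two short, one long) from the sloping catch tray of the sealing machine and set each one down gently, without dropping it, flat with its tape side up on the floor of the open tote, not stacked. Then fold the tote's lid fully shut. Leave the unsealed carton with its flaps standing up where it lies in the tray, and do not disturb the other things on the bench.

Things in the scene. Friction and masses are not known exactly. Their poses are not given: they have to be found in the camera images.
- machine: White benchtop carton sealing machine, fixed, with a sloping steel catch tray in front. Origin: on the table below the middle of the tray floor's lower edge (the lip); x points horizontally from the lip towards the machine, y along the lip, z up. The upright machine front behind the tray is at x = 155 mm, 245 mm high, with a plate on top to 270 mm.
- tray_lip (a point): Middle of the lower edge of the tray floor, 35 mm above the table, axes as the machine's. The floor rises towards x at 0.42 rad (24 degrees), 165 mm long up the slope, 350 mm wide (y -175 to 175); lip and side walls 4 mm thick stand 18 mm above it, square to it. Four grippy 3 mm rubber strips 74 mm wide line it, spaced 80 mm, one carton on each.
- hood_edge (a point): Middle of the lower front edge of the grey hood, 360 mm wide in y, 75 mm high, that juts out 60 mm from the machine front above the tray, from 170 mm up. A gripper pointing straight down at a carton runs into it: lean the tool back from the machine, square to the slope.
- long_carton: The long sealed carton, plain cardboard, 92 x 42 x 32 mm (x, y, z), about 130 g, with a paper tape strip along the middle of its flat top. Origin: centre of its underside; z out of its top. It lies flat on the tray slope, its x roughly up the slope.
- carton_a: A short sealed carton, plain cardboard, 66 x 42 x 32 mm (x, y, z), about 130 g, flat top with a paper tape strip along x. Origin: centre of its underside; z out of its top. Lies flat on the slope, x roughly up the slope.
- carton_b: The other short sealed carton, the same as carton_a.
- long_carton_center (a point): Centre of the long carton's volume, 16 mm above its underside.
- carton_a_center (a point): Centre of carton_a, 16 mm above its underside.
- carton_b_center (a point): Centre of carton_b, 16 mm above its underside.
- open_carton: Unsealed carton of the short size (66 x 42 x 32 mm), hollow, with four flaps standing up to 55 mm above its underside, the two end ones splayed outwards by up to 10 mm. It lies among the sealed ones in the tray, loose, to be left alone. Origin: centre of its underside, z out of its opening.
- tote: Grey plastic open-topped tote, fixed to the bench, outer 180 x 320 x 56 mm (x, y, z), walls and floor 5 mm. Origin: centre of its underside. The lid is hinged along the top of its +x wall.
- tote_in (a point): Centre of the tote's inner floor, axes as the tote's; inner space 170 x 310 mm (x, y), 51 mm deep.
- lid (a joint): Angle of the tote's lid: 0 lies shut on the rim, 1.57 upright, more leans back outwards; it starts open. The stiff hinge holds the lid at any angle; pushing its free edge takes a few newtons.
- lid_hinge (a point): Middle of the lid's hinge line, along the tote's y, on the top of its +x wall.
- lid_edge (a point): Middle of the lid's free edge, 180 mm from the hinge line on the lid's inner face (the face that lies on the rim when shut). The lid is a flat 6 mm plate, 180 x 320 mm, without a handle.
- bottle: White plastic reagent bottle, 56 mm diameter, 150 mm high, standing loose on the bench between tray and tote. Origin: centre of its underside.
- well_plate: Clear flat well plate 127 x 85 x 15 mm lying loose on the bench between robot and tote. Origin: centre of its underside.
- tip_box: Orange pipette tip box 85 x 120 x 82 mm, loose, at the back. Origin: centre of its underside.
- timer: White bench timer 30 x 75 x 55 mm, loose, at the back. Origin: centre of its underside.

How it is judged:
By the outcome, as a careful person would: the job done as asked, in the order asked, and still so for the second after the job is handed in, with the robot touching nothing.
It also fails if it takes over 72 s, if anything falls off the work surface, if the arm or the gripper's body presses on something with over 40 N, if the wrist force passes 120 N, or if a joint passes its speed limit or range.

ROBOT

A 6-joint arm with a two-finger parallel gripper is mounted at the origin on the work surface. World frame = base frame: x ahead of the robot, y to its left, z up, the work surface at z = 0. Lengths are in mm, angles in rad, forces in N, time in s.
With the tool pointing down it reaches from about 275 to 825 mm from the base axis. Payload 4.9 kg.
Tool frame: the origin (TCP) lies at the very end of the fingers, on their centre line; the grasp point (between the pads) lies 19 mm behind it; z points along the fingers, y is the direction in which the jaws open and shut (so a half turn about z gives the same grasp; the last joint's range is limited). The gripper opens to 85 mm and grips with 20 to 120 N. Pads are 22 mm wide; open, the fingers measure 114 mm over their backs; the gripper's body (76 mm by 85 mm) begins 54 mm behind the grasp point. The pads swing forward as they close: fully open they stand 13 mm farther back than shut.
Start: joints at [1.116, 0.326, -0.193, 1.052, 0, 1.437], TCP at [173.424, 521.96, 231.281] pointing down, gripper open.
Joint ranges: [-2.65, 2.65], [-0.97, 1.79], [-1.3, 1.35], [-1.93, 2.1], [-1.47, 1.37], [-3.14, 3.14]. Speed limits (rad/s): [2.57, 2.57, 3.14, 3.14, 3.14, 3.14].

INTERFACE

Orientations are given as [roll, pitch, yaw] about the fixed x, y, z axes, in that order (R = Rz(yaw) Ry(pitch) Rx(roll)).
In Python, from bench import bot, solve_ik, imaging gives the robot as it stands. Calls block until the motion is done:
- bot.move_ptp(position, orientation): joint-space move of the TCP to a pose.
- bot.movel(position, rot=None, max_speed=150, threshold=None): straight line of the TCP; rot=None keeps the orientation; max_speed is the mean speed in mm/s. With threshold (N) it stops when the force on the tool has changed by that much, and returns True; else False.
- bot.move_j(angles): joint-space move.
- bot.grip(opening, effort=None): opening from 0.0 (shut) to 1.0 (fully open); effort is the grip in N (None keeps the last); returns when the fingers have stopped.
- bot.dwell(seconds).
- solve_ik(position, orientation): joint angles nearest the present ones, or None.
- bot.get_state(): the state.
- imaging.capture(name): name is "side" or "top" or "wrist"; returns the picture (384x512x3 uint8, blue, green, red); there is no depth.
- imaging.camera_model(name): a dict with "K" (3x3 intrinsics, pixels), "k1" (the pictures are not rectified: a ray, as slopes to the right and down, at radius r is drawn at 1 + k1 r^2 times it, then the intrinsics apply), "position" and "rotation" of the camera in the world. Camera axes: x right, y up, looking along -z (the intrinsics and any distortion apply to the point x, -y, -z); pixel columns grow to the right and rows downward; lengths in mm; the calibration is good to about 2 mm. A picture is of the moment at which its call begins: read the wrist's pose just before it. camera_model takes no time and is no camera call; for the wrist camera it gives the pose at the moment of the call.
A pose or a line that the arm cannot do raises bot.IKError and nothing moves.
- bot.sign_off(): hands the job in, once; it reports no verdict.
The state is a dict: "t": time; "qpos": joint angles; "joint_velocities": joint speeds; "effort": joint torques, N m; "tcp_pos": TCP position; "orientation": TCP orientation; "contact_force": force on the tool from outside, world axes, zero at the start; "wrist_torque": the same for the moment, N m; "opening": opening from 0.0 (shut) to 1.0 (fully open).
Only numpy, scipy, OpenCV 4.12 (cv2) and the standard library are available. Lean on these libraries where they do the work, as an engineer would, in place of code of your own. Each camera call takes 0.05 s, during which the arm holds its last target.

## Working session

There is one attempt and no reset: what is moved stays moved. The work goes in short steps, each a Python script; the robot and the scene stay as the last script left them, time stands still between calls to the robot, and variables do not carry over. Pictures are saved under pics/ and viewed, and the job is handed in when it is done.

```bash
ls; mkdir -p pics; python3 - <<'E'
from bench import bot, imaging
import cv2
for n in("side","top","wrist"):
    m=imaging.camera_model(n); print(n,m)
    cv2.imwrite(f"pics/{n}0.png",imaging.capture(n))
print(bot.get_state())
E
```

```text
pics
side {'K': array([[352.10552078,   0.        , 257.66007037],
       [  0.        , 352.10552078, 195.27408511],
       [  0.        ,   0.        ,   1.        ]]), 'k1': -0.04639319688910572, 'position': array([ 880.50360211, -411.95619298,  763.47894487]), 'rotation': array([ 0.71310364, -0.01525958,  0.62312846])}
top {'K': array([[348.40960315,   0.        , 250.38571141],
       [  0.        , 348.40960315, 193.73433484],
       [  0.        ,   0.        ,   1.        ]]), 'k1': -0.07703865298464706, 'position': array([ 519.76286692,   25.91720179, 1065.81152976]), 'rotation': array([ 0.04658292,  0.01606306, -1.58898372])}
wrist {'K': array([[343.88296548,   0.        , 255.58703606],
       [  0.        , 343.88296548, 198.93808323],
       [  0.        ,   0.        ,   1.        ]]), 'k1': -0.013536728978287109, 'position': array([ 93.19477709, 548.52307438, 372.83427454]), 'rotation': array([-3.30882397e-01,  1.16875023e-03,  1.25138942e+00])}
{'t': 0.15, 'qpos': array([ 1.11579521e+00,  3.26802735e-01, -1.93346281e-01,  1.05202116e+00,
        2.89455443e-05,  1.43660436e+00]), 'joint_velocities': array([-0.00231328, -0.00412828,  0.00152862,  0.00117073,  0.0004836 ,
       -0.00214215]), 'effort': array([ 1.05399235e-03, -4.43704391e+01,  2.62664187e+01,  1.04756781e-02,
       -1.24229314e-04, -2.26033643e-05]), 'tcp_pos': array([173.21211249, 521.54158132, 230.66887878]), 'orientation': array([-3.14023503e+00, -2.12491407e-04,  2.82078334e+00]), 'contact_force': array([ 1.07485736,  0.03329983, -0.70436922]), 'wrist_torque': array([-0.03925537, -0.03074035, -0.00723283]), 'opening': 0.9958781674247768}
```

View pics/side0.png

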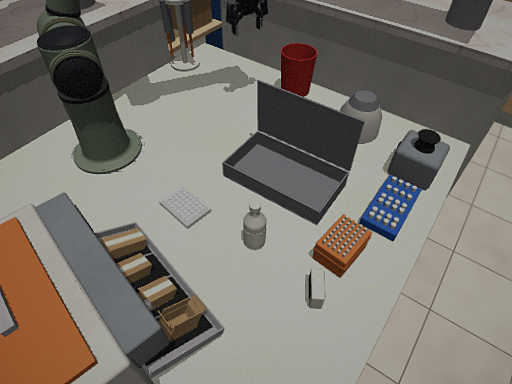

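View pics/top0.png

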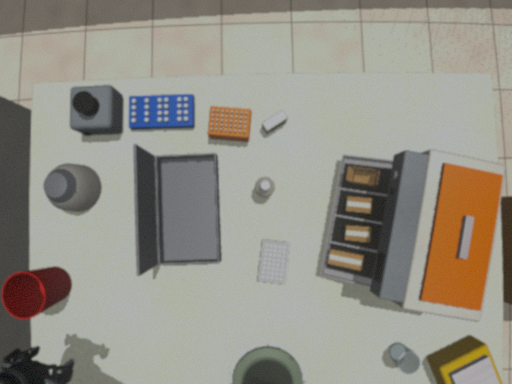

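View pics/wrist0.png

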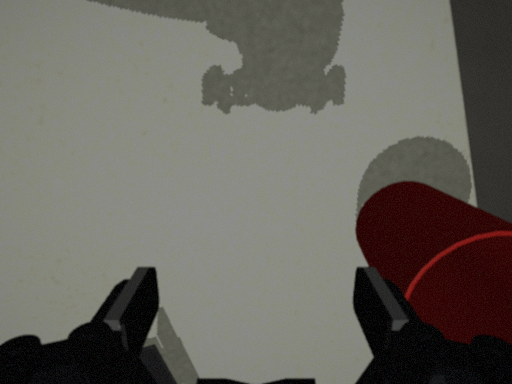

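The top view shows the tray on the right, with the open carton farthest from the robot at (363,176). Short cartons are at (358,204) and (356,234), and the long one at (346,260). The tote is at (188,207) and its lid leans open to the left. I'll enlarge these areas.

```bash
cat > h.py <<'E'
import numpy as np, cv2
from scipy.spatial.transform import Rotation as Rn
from scipy.optimize import least_squares
from bench import imaging
def R(rpy): return Rn.from_euler('xyz',rpy).as_matrix()
def proj(m,P):
    P=np.atleast_2d(P).astype(float)
    c=(P-m['position'])@R(m['rotation'])
    u=np.c_[c[:,0]/-c[:,2], -c[:,1]/-c[:,2]]
    u=u*(1+m['k1']*(u**2).sum(1,keepdims=True))
    return u@m['K'][:2,:2].T+m['K'][:2,2]
def ray(m,px):
    d=(np.array(px,float)-m['K'][:2,2])/np.diag(m['K'])[:2]
    u=d.copy()
    for _ in range(20): u=d/(1+m['k1']*(u@u))
    v=R(m['rotation'])@np.array([u[0],-u[1],-1]); return m['position'],v/np.linalg.norm(v)
def onz(m,px,z):
    o,v=ray(m,px); return o+v*(z-o[2])/v[2]
def tri(obs):
    A=np.zeros((3,3));b=np.zeros(3)
    for m,px in obs:
        o,v=ray(m,px);Q=np.eye(3)-np.outer(v,v);A+=Q;b+=Q@o
    return np.linalg.solve(A,b)
def crop(img,x0,y0,x1,y1,s,name):
    cv2.imwrite(name,cv2.resize(img[y0:y1,x0:x1],None,fx=s,fy=s,interpolation=cv2.INTER_CUBIC))
E
python3 - <<'E'
import cv2
from h import *
t=cv2.imread('pics/top0.png');s=cv2.imread('pics/side0.png')
crop(t,310,140,440,300,3.75,'pics/t_tray.png')
crop(t,120,130,300,290,3.75,'pics/t_tote.png')
crop(s,80,190,240,384,3,'pics/s_tray.png')
crop(s,210,70,370,260,3.1,'pics/s_tote.png')
E
```

```text
(no output)
```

View pics/t_tray.png

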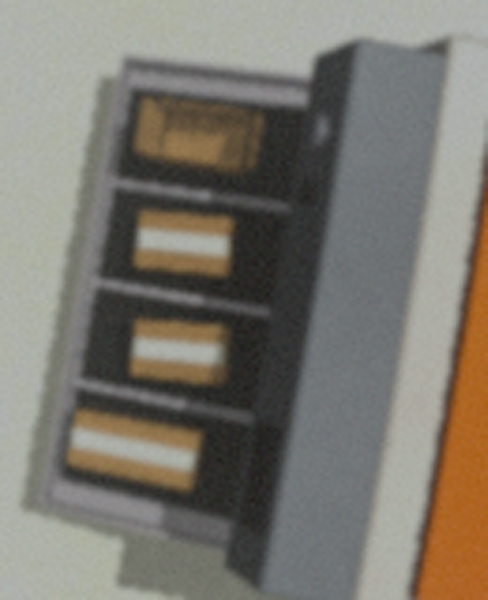

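View pics/t_tote.png

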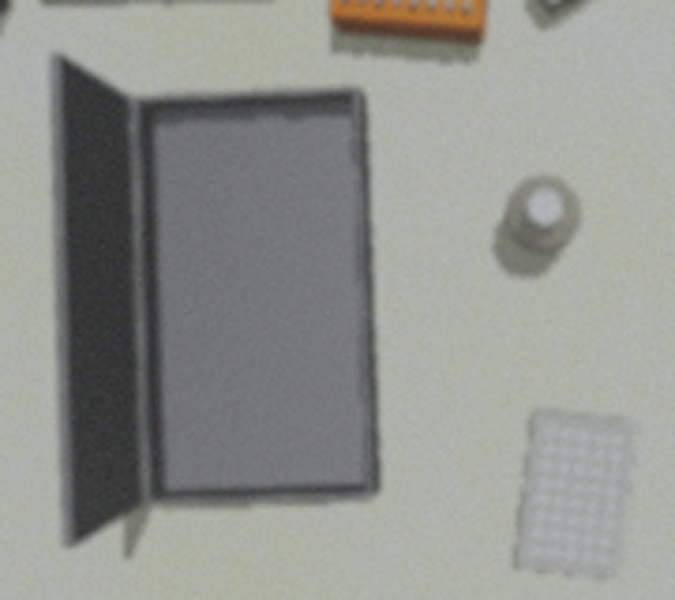

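View pics/s_tray.png

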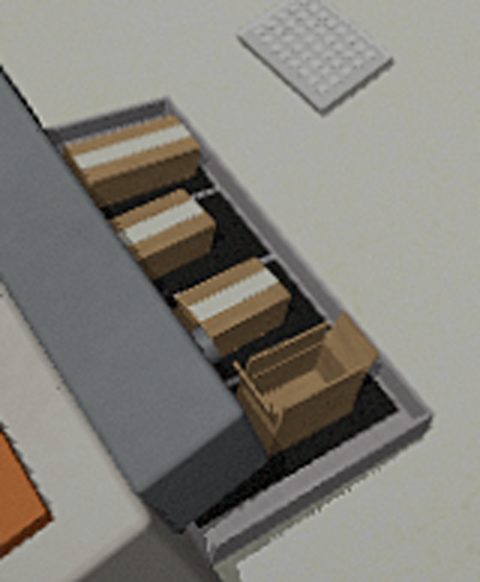

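View pics/s_tote.png

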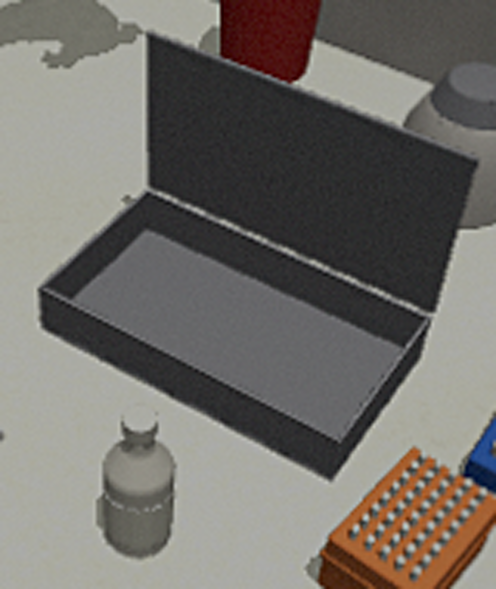

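Lip, hood, carton and tote corners are readable in both views. I'll fit poses to them.

```bash
cat > fit.py <<'E'
from h import *
T=imaging.camera_model('top');S=imaging.camera_model('side')
ct=lambda p:(p[0]/3.75+310,p[1]/3.75+140)
cs=lambda p:(p[0]/3+80,p[1]/3+190)
a=.42;c,s=np.cos(a),np.sin(a)
def slope(u,y,h): # u upslope from lip, h above floor
    return np.array([u*c-h*s,y,35+u*s+h*c])
def fit(obs,x0):
    def pts(x,P):
        r=R([0,0,x[2]]);return r@P+np.array([x[0],x[1],0])
    f=lambda x:np.concatenate([proj(m,pts(x,P))[0]-px for m,px,P in obs])
    r=least_squares(f,x0,loss='soft_l1');print(np.round(r.x,4));print(np.round(r.fun.reshape(-1,2),1).tolist());return r.x
H=1
M=fit([(T,ct((125,57)),slope(-4,179,18)),(T,ct((40,510)),slope(-4,-179,18)),
 (S,cs((167,98)),slope(-4,-179,18)),(S,cs((432,413)),slope(-4,179,18)),
 (T,ct((318,62)),np.array([95,180,170.])),(T,ct((228,570)),np.array([95,-180,170.])),
 (T,ct((360,40)),np.array([95,180,245.])),(T,ct((262,598)),np.array([95,-180,245.]))],[500,-230,-1.7])
tt=lambda p:(p[0]/3.75+120,p[1]/3.75+130)
st=lambda p:(p[0]/3.1+210,p[1]/3.1+70)
A=np.array
# tote: +x ->world +y, +y -> world -x
tote=fit([(T,tt((135,98)),A([90,-160,56])),(T,tt((362,90)),A([-90,-160,56])),(T,tt((378,492)),A([-90,160,56])),(T,tt((150,502)),A([90,160,56])),
(S,st((150,192)),A([90,160,56])),(S,st((432,315)),A([90,-160,56])),(S,st((340,440)),A([-90,-160,56])),(S,st((40,290)),A([-90,160,56]))],[500,250,1.57])
for n,p,q in(('lidfar',(52,52),(475,160)),('lidnear',(68,545),(148,33))):
    P=tri([(T,tt(p)),(S,st(q))]);print(n,P,'tote frame',R([0,0,tote[2]]).T@(P-A([tote[0],tote[1],0])), proj(T,P)-A(tt(p)),proj(S,P)-A(st(q)))
rm=R([0,0,M[2]]);m0=A([M[0],M[1],0])
def world(u,y,h):return rm@slope(u,y,h)+m0
def carton(L,obs,x0):
    def pt(x,sx,sy):
        cy,sy_=np.cos(x[2]),np.sin(x[2]);dx,dy=sx*L/2,sy*21
        return world(x[0]+cy*dx-sy_*dy,x[1]+sy_*dx+cy*dy,35)
    f=lambda x:np.concatenate([proj(m,pt(x,a_,b_))[0]-px for m,px,(a_,b_) in obs])
    r=least_squares(f,x0,loss='soft_l1');print('carton',np.round(r.x,3),np.round(r.fun.reshape(-1,2),1).tolist());print('  ctr',world(r.x[0],r.x[1],19).round(1));return r.x
# -x end = lip side(left in top); +y = top of image
q=[(-1,1),(1,1),(1,-1),(-1,-1)]
S1=carton(66,[(T,ct(p),k) for p,k in zip([(138,210),(235,212),(230,277),(135,272)],q)]+[(S,cs((175,295)),(1,-1)),(S,cs((262,260)),(-1,-1)),(S,cs((291,295)),(-1,1)),(S,cs((208,330)),(1,1))],[70,40,0])
S2=carton(66,[(T,ct(p),k) for p,k in zip([(133,318),(226,322),(222,382),(130,378)],q)]+[(S,cs((190,190)),(-1,-1)),(S,cs((215,225)),(-1,1))],[70,-40,0])
L=carton(92,[(T,ct(p),k) for p,k in zip([(78,408),(205,430),(197,492),(66,470)],q)]+[(S,cs((187,116)),(-1,-1)),(S,cs((200,147)),(-1,1)),(S,cs((85,185)),(1,1))],[70,-120,0])
b=tri([(T,tt((543,207))),(S,st((140,412)))]);print('bottle cap',b)
import json;json.dump(dict(M=M.tolist(),tote=tote.tolist(),S1=S1.tolist(),S2=S2.tolist(),L=L.tolist()),open('fit.json','w'))
for n,m in(('top',T),('side',S)):
    im=cv2.imread(f'pics/{n}0.png');k=4 
    o=(310,140,440,300) if n=='top' else(80,190,240,384)
    k=3.7 if n=='top' else 3
    im=cv2.resize(im[o[1]:o[3],o[0]:o[2]],None,fx=k,fy=k)
    def poly(P):
        p=((proj(m,A(P))-A(o[:2])+.5)*k).astype(np.int32);cv2.polylines(im,[p],True,(0,255,0),1)
    for X,l in((S1,66),(S2,66),(L,92)):
        e=A([np.cos(X[2]),np.sin(X[2])]);g=A([-e[1],e[0]])
        for h in(3,35):
            poly([world(*(A(X[:2])+e*l/2*i+g*21*j),h) for i,j in q])
    poly([world(0,-175,0),world(0,175,0),world(165,175,0),world(165,-175,0)])
    poly([world(-4,-179,18),world(-4,179,18),world(160,179,18),world(160,-179,18)])
    cv2.imwrite(f'pics/ov_{n}.png',im)
E
python3 fit.py
```

```text
[ 499.7626 -207.237    -1.7841]
[[0.1, -0.5], [0.2, -0.8], [-1.9, -2.0], [-2.0, -0.9], [-0.3, -1.5], [-1.1, -0.1], [0.7, -0.5], [0.0, -0.2]]
[531.3339 224.1756   1.5981]
[[-0.3, -1.8], [-0.1, -2.8], [0.2, -0.1], [-0.6, -0.4], [-2.3, -1.8], [-0.5, -0.1], [-0.0, 0.5], [-2.0, -1.0]]
lidfar [687.07305223 323.20709191 227.79446328] tote frame [  94.74712637 -158.38217867  227.79446328] [[0.10049819 0.15666677]] [[ 0.18344504 -0.03199039]]
lidnear [367.11837819 314.96386254 228.21798767] tote frame [ 95.23327824 161.67829676 228.21798767] [[-0.27943929 -0.34913348]] [[-0.38407915  0.02227703]]
carton [6.6268e+01 4.3178e+01 5.7000e-02] [[0.9, -1.1], [-1.0, 0.8], [-1.4, -1.5], [-0.1, -3.0], [-0.6, -0.8], [-2.6, -1.7], [-0.4, -0.2], [0.4, 2.0]]
  ctr [ 530.8 -267.9   79.4]
carton [ 76.957 -36.89    0.085] [[0.6, -1.1], [0.0, 0.4], [-0.4, -0.3], [-0.1, -2.2], [-2.6, -1.2], [0.3, -0.9]]
  ctr [ 450.5 -260.5   83.7]
carton [ 5.96110e+01 -1.14671e+02  1.10000e-02] [[0.2, -0.9], [-0.7, 0.1], [-1.3, -1.3], [0.8, -2.9], [-5.6, -0.9], [-0.8, -0.3], [0.0, -1.0]]
  ctr [ 377.8 -228.6   76.7]
bottle cap [585.66143313   2.31180102 149.06587013]
```

View pics/ov_top.png

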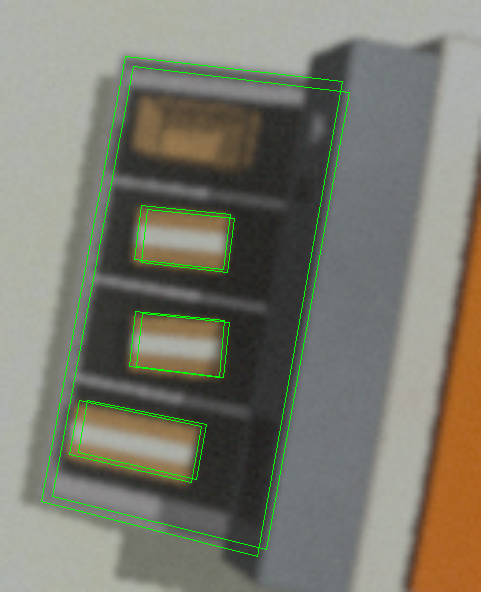

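View pics/ov_side.png

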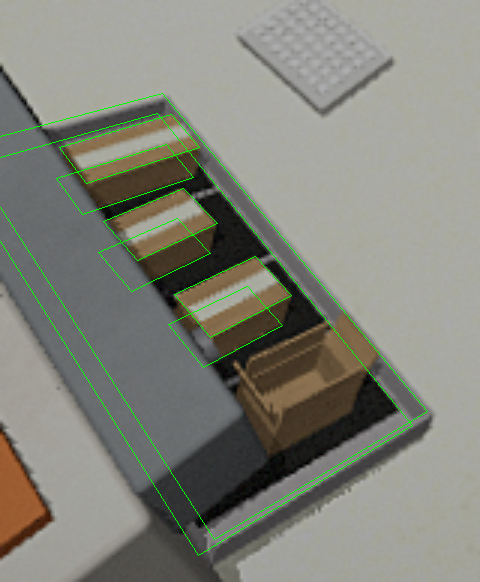

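The overlay residuals are about 2 px, so I'll check tool orientations and then take a closer wrist view square to the slope.

```bash
cat > g.py <<'E'
from h import *
from bench import bot,solve_ik
import json
F=json.load(open('fit.json'))
A=np.array
a=.42
def mR(): return R([0,0,F['M'][2]])
def world(u,y,h):
    c,s=np.cos(a),np.sin(a)
    return mR()@A([u*c-h*s,y,35+u*s+h*c])+A([F['M'][0],F['M'][1],0])
def trayrot(yaw=0,flip=False):
    # tool z into slope; tool x down the slope (flip: up)
    Rs=mR()@Rn.from_euler('y',-a).as_matrix()@Rn.from_euler('z',yaw).as_matrix()
    sg=1 if flip else -1
    x=sg*Rs[:,0];z=-Rs[:,2];y=np.cross(z,x)
    return Rn.from_matrix(np.c_[x,y,z]).as_euler('xyz')
def down(yaw): return A([np.pi,0,yaw])
def tw(x,y,z):
    return R([0,0,F['tote'][2]])@A([x,y,z])+A([F['tote'][0],F['tote'][1],0])
E
python3 - <<'E'
from g import *
for nm in('S1','S2','L'):
    X=F[nm]
    for h in (8,100,150):
        print(nm,h,world(X[0],X[1],h).round(),[np.round(q,2) if (q:=solve_ik(world(X[0],X[1],h),trayrot(X[2],f))) is not None else None for f in(0,1)])
print('hover',[ (q.round(2) if (q:=solve_ik(world(60,0,h),trayrot(0)) ) is not None else None) for h in(120,150,180,220)])
for y in(-100,0,100):
  for k in range(4):
    q=solve_ik(tw(0,y,15),down(F['tote'][2]+k*np.pi/2)); print('tote',y,k,tw(0,y,15).round(),None if q is None else q.round(2))
E
```

```text
S1 8 [ 530. -272.   69.] [array([-0.39,  0.55, -0.38,  0.56, -0.41,  1.32]), array([-0.39,  0.55, -0.38,  0.56, -0.41, -1.83])]
S1 100 [ 538. -236.  153.] [array([-0.33,  0.45, -0.29,  0.78, -0.42,  1.39]), array([-0.33,  0.45, -0.29,  0.78, -0.42, -1.75])]
S1 150 [ 542. -216.  199.] [array([-0.29,  0.41, -0.22,  0.9 , -0.42,  1.43]), array([-0.29,  0.41, -0.22,  0.9 , -0.42, -1.72])]
S2 8 [ 450. -265.   74.] [array([-0.44,  0.42, -0.6 ,  0.45, -0.41,  1.24]), array([-0.44,  0.42, -0.6 ,  0.45, -0.41, -1.91])]
S2 100 [ 457. -228.  158.] [array([-0.37,  0.31, -0.5 ,  0.69, -0.41,  1.32]), array([-0.37,  0.31, -0.5 ,  0.69, -0.41, -1.82])]
S2 150 [ 462. -208.  203.] [array([-0.33,  0.26, -0.43,  0.83, -0.42,  1.36]), array([-0.33,  0.26, -0.43,  0.83, -0.42, -1.78])]
L 8 [ 377. -233.   67.] [array([-0.45,  0.33, -0.8 ,  0.34, -0.41,  1.3 ]), array([-0.45,  0.33, -0.8 ,  0.34, -0.41, -1.84])]
L 100 [ 385. -196.  151.] [array([-0.36,  0.19, -0.69,  0.63, -0.42,  1.4 ]), array([-0.36,  0.19, -0.69,  0.63, -0.42, -1.74])]
L 150 [ 389. -176.  196.] [array([-0.31,  0.13, -0.62,  0.78, -0.42,
[... 359 characters left out ...]
7.  15.] [ 0.24  0.74 -0.09  0.74  0.    0.21]
tote -100 2 [631. 227.  15.] [ 0.24  0.74 -0.09  0.74  0.   -1.36]
tote -100 3 [631. 227.  15.] [ 0.24  0.74 -0.09  0.74  0.   -2.93]
tote 0 0 [531. 224.  15.] [ 0.27  0.6  -0.37  0.6   0.    1.81]
tote 0 1 [531. 224.  15.] [ 0.27  0.6  -0.37  0.6   0.    0.24]
tote 0 2 [531. 224.  15.] [ 0.27  0.6  -0.37  0.6   0.   -1.33]
tote 0 3 [531. 224.  15.] [ 0.27  0.6  -0.37  0.6   0.   -2.9 ]
tote 100 0 [431. 221.  15.] [ 0.32  0.48 -0.62  0.47  0.    1.87]
tote 100 1 [431. 221.  15.] [ 0.32  0.48 -0.62  0.47  0.    0.29]
tote 100 2 [431. 221.  15.] [ 0.32  0.48 -0.62  0.47  0.   -1.28]
tote 100 3 [431. 221.  15.] [ 0.32  0.48 -0.62  0.47  0.   -2.85]
```

```bash
python3 - <<'E'
from g import *
s=bot.get_state();p=s['tcp_pos']
bot.movel([p[0]+20,p[1]-40,340],max_speed=300)
print(bot.get_state()['t'])
bot.move_ptp([560,-20,330],down(trayrot()[2]))
print(bot.get_state()['t'])
bot.move_ptp(world(55,0,165),trayrot())
print(bot.get_state()['t'],bot.get_state()['tcp_pos'],world(55,0,165))
m=imaging.camera_model('wrist');im=imaging.capture('wrist')
import pickle;pickle.dump(m,open('w1.pkl','wb'));cv2.imwrite('pics/w1.png',im)
cv2.imwrite('pics/w1b.png',cv2.resize(im,(800,600),interpolation=cv2.INTER_CUBIC))
E
```

```text
0.6917
2.9167
3.775 [ 504.49778194 -190.11945953  209.02040565] [ 503.37399856 -190.56305365  208.08650007]
```

View pics/w1b.png

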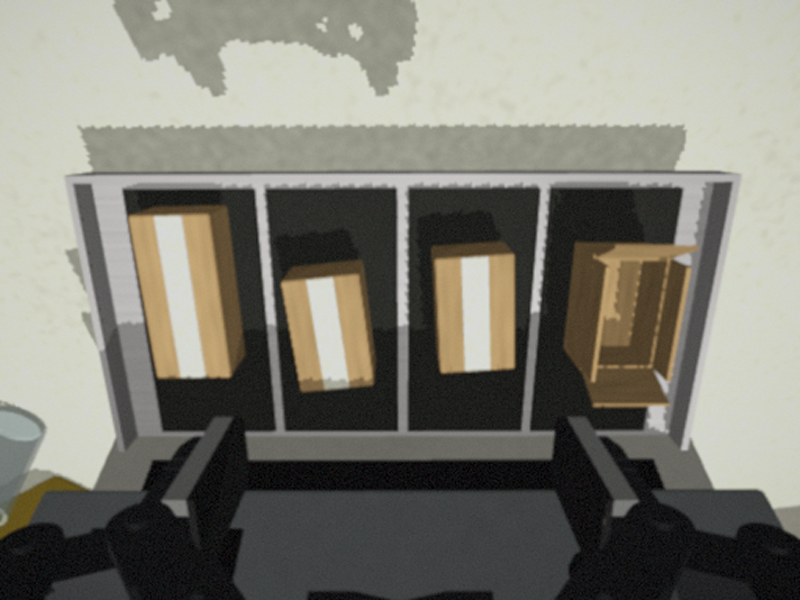

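The wrist view shows the whole tray. The long carton is at about (185,295), the short ones at (330,330) and (475,313), and the open carton at (630,325). The lip corners are at (68,176) and (740,174). I'll refit with this view added.

```bash
cat > fit2.py <<'E'
from g import *
import pickle
W=pickle.load(open('w1.pkl','rb'))
w=lambda p:((p[0]+.5)/1.5625-.5,(p[1]+.5)/1.5625-.5)
c,s=np.cos(a),np.sin(a)
def slope(u,y,h): return A([u*c-h*s,y,35+u*s+h*c])
obs=[((68,176),slope(-4,-179,18)),((740,174),slope(-4,179,18)),((279,432),slope(165,-80,0)),((403,431),slope(165,0,0)),((527,430),slope(165,80,0)),((262,187),slope(0,-80,0)),((402,187),slope(0,0,0)),((545,187),slope(0,80,0))]
def f(x,o=obs): return np.concatenate([proj(W,R([0,0,x[2]])@P+A([x[0],x[1],0]))[0]-w(p) for p,P in o])
r=least_squares(f,F['M'],loss='soft_l1');print('wrist only',r.x.round(3),r.fun.reshape(-1,2).round(1).tolist(),'top/side',F['M'])
F['M']=r.x.tolist()
def carton(L,pts,x0):
    q=[(-1,-1),(-1,1),(1,1),(1,-1)]
    def g(x):
        e=A([np.cos(x[2]),np.sin(x[2])]);n=A([-e[1],e[0]])
        return np.concatenate([proj(W,world(*(x[:2]+e*L/2*i+n*21*j),35))[0]-w(p) for p,(i,j) in zip(pts,q)])
    r=least_squares(g,x0);print(r.x.round(3),r.fun.reshape(-1,2).round(1).tolist(),world(*r.x[:2],19).round(1));return r.x.tolist()
F['L']=carton(92,[(131,215),(211,213),(232,378),(157,378)],F['L'])
F['S2']=carton(66,[(282,279),(362,272),(374,385),(300,390)],F['S2'])
F['S1']=carton(66,[(434,256),(515,254),(515,370),(439,373)],F['S1'])
json.dump(F,open('fit.json','w'))
for n in('top','side'):
    print(n,proj(imaging.camera_model(n),A([world(*F[k][:2],35) for k in('L','S2','S1')])).round(1).tolist())
E
python3 fit2.py
```

```text
wrist only [ 502.609 -207.519   -1.78 ] [[-1.7, 2.1], [0.7, 2.1], [2.1, 3.9], [0.2, 4.4], [-1.7, 4.7], [-0.9, -2.8], [0.6, -3.2], [0.3, -3.4]] top/side [499.76264203443753, -207.2370333109596, -1.7840882598681462]
[ 5.80270e+01 -1.17904e+02  5.00000e-03] [[-0.8, -0.4], [0.6, 0.3], [-0.2, -0.1], [0.3, 0.2]] [ 377.9 -227.3   76. ]
[ 77.387 -40.339   0.079] [[0.2, -0.3], [-0.3, 0.0], [-0.1, 0.0], [0.1, 0.3]] [ 450.1 -260.7   83.9]
[6.7101e+01 3.8929e+01 5.4000e-02] [[0.4, 1.1], [0.3, -0.5], [-0.7, -0.7], [-0.1, -0.1]] [ 529.6 -267.9   79.7]
top [[345.4, 258.6], [357.4, 232.6], [358.7, 204.0]]
side [[123.8, 238.4], [133.1, 263.6], [157.1, 287.5]]
```

```bash
cat >> g.py <<'E'
def st(tag=''):
    s=bot.get_state();print(tag,'t%.2f'%s['t'],'tcp',s['tcp_pos'].round(1),'op %.3f'%s['opening'],'F',s['contact_force'].round(1));return s
def pick(nm,h=8,up=110):
    X=F[nm];r=trayrot(X[2])
    bot.move_ptp(world(X[0],X[1],up),r)
    bot.grip(.65)
    hit=bot.movel(world(X[0],X[1],h),max_speed=120,threshold=15);s=st('down hit %s want %s'%(hit,world(X[0],X[1],h).round(1)))
    bot.grip(0,40);st('gripped')
    bot.movel(world(X[0],X[1],up),max_speed=120);st('lifted')
E
python3 - <<'E'
from g import *
pick('S1')
cv2.imwrite('pics/w2.png',imaging.capture('wrist'))
E
```

```text
down hit False want [ 528.7 -272.3   69.7] t5.62 tcp [ 529.2 -272.4   70.3] op 0.648 F [-0.3 -0.   0.5]
gripped t5.88 tcp [ 529.6 -272.3   70.7] op 0.482 F [0.9 0.5 4.4]
lifted t6.88 tcp [ 536.6 -231.6  162. ] op 0.486 F [ 0.4 -0.2 -1.9]
```

View pics/w2.png

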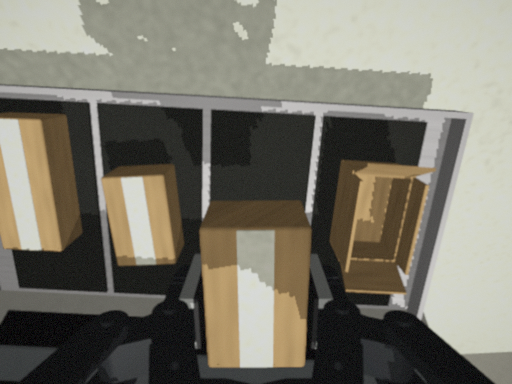

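```bash
cat >> g.py <<'E'
PK=F['tote'][2]+np.pi/2
def place(y,x=-5):
    s=bot.get_state();p=s['tcp_pos']
    bot.movel([p[0]-10,p[1]+70,275],max_speed=220)
    bot.move_ptp(tw(x,y,250),down(PK))
    bot.movel(tw(x,y,60),max_speed=180)
    bot.movel(tw(x,y,20),max_speed=60); bot.dwell(.1);st('pre')
    hit=bot.movel(tw(x,y,6),max_speed=18,threshold=3.0);st('placed hit %s'%hit)
    bot.grip(.62);st('open')
    bot.movel(tw(x,y,70),max_speed=100)
E
python3 - <<'E'
from g import *
place(-97)
bot.movel(tw(-5,-97,200),max_speed=250);st()
cv2.imwrite('pics/w3.png',imaging.capture('wrist'))
cv2.imwrite('pics/t3.png',imaging.capture('top'))
E
```

```text
pre t11.26 tcp [628.9 221.9  20.5] op 0.484 F [-0.7 -0.  -1.2]
placed hit True t11.82 tcp [628.4 221.8  10.3] op 0.486 F [-0.5  0.4  4.3]
open t12.09 tcp [627.2 221.5   9.2] op 0.618 F [-0.3  0.1 -0.3]
 t13.52 tcp [627.6 221.6 198.4] op 0.617 F [-0.4  0.1 -0.6]
```

View pics/w3.png

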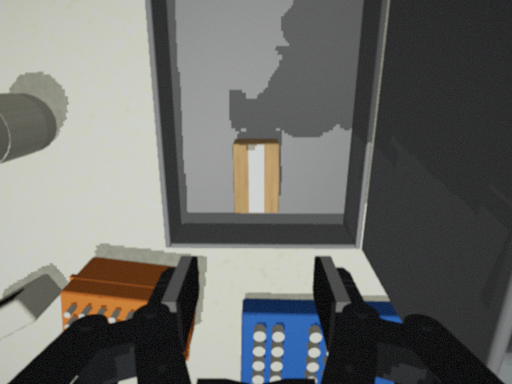

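View pics/t3.png

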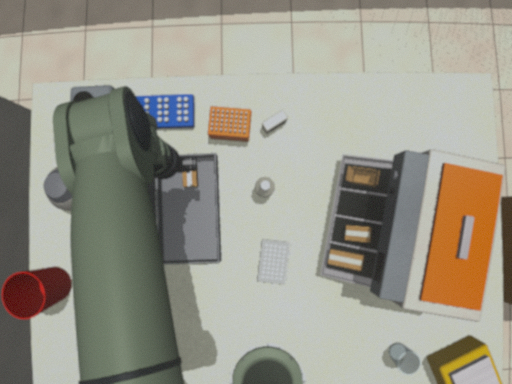

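Carton one is flat in the tote with its tape up, seen at (190,180) in the top view. Next are the second short carton and the long one.

```bash
cat >> g.py <<'E'
def back(nm):
    X=F[nm]; p=world(X[0],X[1],110)
    bot.move_ptp([p[0]-5,p[1]+80,285],trayrot(X[2])*.5+down(trayrot(X[2])[2])*.5 if 0 else trayrot(X[2]))
E
python3 - <<'E'
from g import *
p=bot.get_state()['tcp_pos']
bot.movel([p[0],p[1],240],max_speed=250)
back('S2');st('back')
pick('S2')
cv2.imwrite('pics/w4.png',imaging.capture('wrist'))
E
```

```text
back t15.41 tcp [ 453.  -144.1  284.5] op 0.624 F [ 0.2  0.5 -0.8]
down hit False want [ 449.2 -265.1   73.9] t17.25 tcp [ 449.7 -265.2   74.4] op 0.653 F [0.6 0.2 1. ]
gripped t17.52 tcp [ 449.9 -265.1   74.8] op 0.489 F [0.  3.8 5.9]
lifted t18.52 tcp [ 457.2 -224.3  166.3] op 0.484 F [-0.2 -0.7 -1.3]
```

View pics/w4.png

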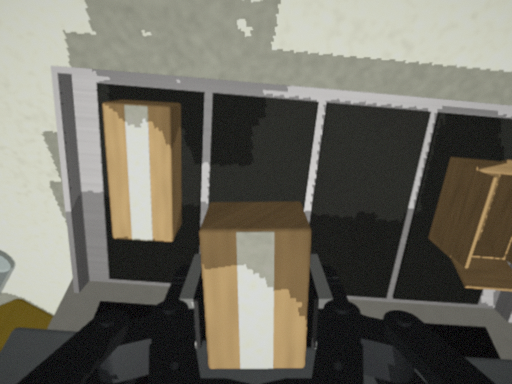

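Held square, and the long carton hasn't moved. I'll place this one, then pick the long one.

```bash
python3 - <<'E'
from g import *
place(-8)
p=bot.get_state()['tcp_pos']
bot.movel([p[0],p[1],240],max_speed=250);st()
cv2.imwrite('pics/w5a.png',imaging.capture('wrist'))
back('L');pick('L')
cv2.imwrite('pics/w5.png',imaging.capture('wrist'))
E
```

```text
pre t22.83 tcp [539.9 219.5  20.4] op 0.484 F [ 0.9  0.6 -1.5]
placed hit True t23.40 tcp [539.4 219.3  10.1] op 0.486 F [-0.3  0.3  3.2]
open t23.68 tcp [538.4 219.1   9.3] op 0.621 F [ 0.2  0.4 -0.1]
 t25.27 tcp [538.2 219.  238.3] op 0.616 F [ 0.3 -0.5  0.5]
down hit False want [ 377.  -231.7   66. ] t28.54 tcp [ 377.4 -231.8   66.4] op 0.651 F [ 0.2 -0.2  0.4]
gripped t28.81 tcp [ 377.5 -231.7   66.7] op 0.484 F [-0.5  3.7  6.7]
lifted t29.81 tcp [ 385.1 -190.9  158.5] op 0.485 F [-0.3 -0.4 -1.7]
```

View pics/w5.png

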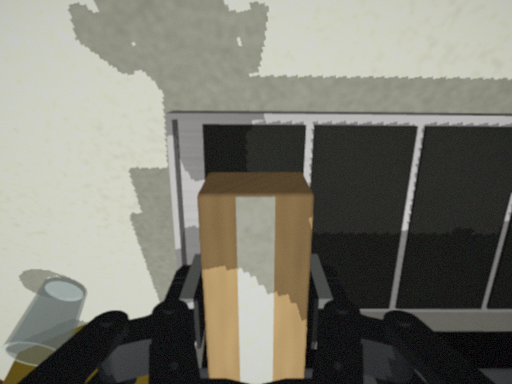

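View pics/w5a.png

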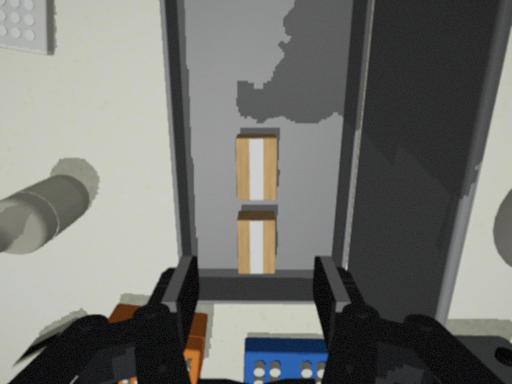

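```bash
python3 - <<'E'
from g import *
place(88)
p=bot.get_state()['tcp_pos']
bot.movel([p[0],p[1],300],max_speed=250);st()
import pickle
m=imaging.camera_model('wrist');im=imaging.capture('wrist');pickle.dump(m,open('w6.pkl','wb'));cv2.imwrite('pics/w6.png',im)
s=imaging.capture('side');cv2.imwrite('pics/s6.png',s);crop(s,200,70,370,260,3.1,'pics/s6c.png')
E
```

```text
pre t34.02 tcp [443.9 216.9  20.3] op 0.481 F [ 0.   0.8 -1.6]
placed hit True t34.60 tcp [443.4 216.7   9.9] op 0.485 F [-0.  -1.3  5. ]
open t34.88 tcp [442.6 216.5   9.3] op 0.618 F [ 0.5 -0.1  0.9]
 t36.70 tcp [442.4 216.4 298.5] op 0.622 F [ 0.7 -0.3 -0.7]
```

View pics/w6.png

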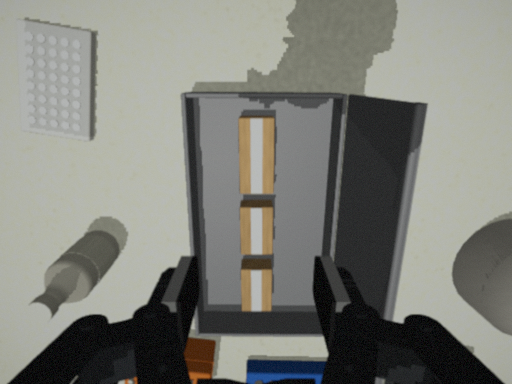

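View pics/s6c.png

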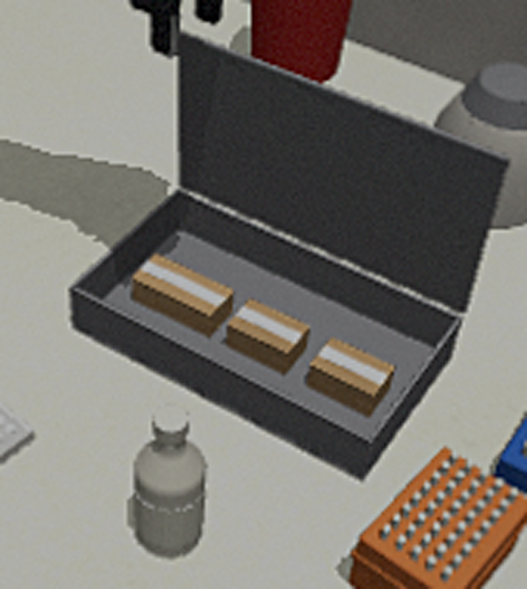

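All three cartons lie flat, tape up and unstacked. The lid's near free corner is at about (416,104) in the wrist view, so I'll pin down the lid angle and plan the push.

```bash
python3 - <<'E'
from g import *
import pickle
W=pickle.load(open('w6.pkl','rb'));S=imaging.camera_model('side');T=imaging.camera_model('top')
inv=lambda P:R([0,0,F['tote'][2]]).T@(P-A([F['tote'][0],F['tote'][1],0]))
P=tri([(W,(417,104)),(S,(257.7,80.6)),(T,(138.1,275.3))]);print(P,inv(P))
for m,p in((W,(417,104)),(S,(257.7,80.6)),(T,(138.1,275.3))):print(proj(m,P)-p)
for px in((346,95),(185,94)):print('rim corner',inv(onz(W,px,56)))
for th in(1.5,1.6,1.7,1.8):
    print(th,[proj(m,tw(90-180*np.cos(th),160,56+180*np.sin(th))).round(1).tolist() for m in(W,S,T)])
# IK of push path
ry=A([np.pi,0,F['tote'][2]])
for x,z in((150,300),(130,190),(60,190),(-20,120),(-60,66)):
    print(x,z,[q.round(2) if (q:=solve_ik(tw(x,30,z),down(F['tote'][2]+k*np.pi))) is not None else None for k in(0,1)])
E
```

```text
[367.80742726 313.17962514 229.16969391] [ 93.43091172 161.03816658 229.16969391]
[[ 3.35542354 -0.06140346]]
[[-0.50887371  0.1164958 ]]
[[ 0.33890026 -0.53098273]]
rim corner [ 92.05193381 160.30184236  56.        ]
rim corner [-80.85043613 161.04780121  56.        ]
1.5 [[[397.3, 106.3]], [[254.3, 81.3]], [[144.1, 274.6]]]
1.6 [[[428.5, 106.5]], [[257.9, 78.4]], [[136.7, 274.9]]]
1.7 [[[457.8, 106.5]], [[261.4, 76.1]], [[129.7, 275.0]]]
1.8 [[[484.4, 106.3]], [[264.8, 74.5]], [[123.0, 275.0]]]
150 300 [array([0.53, 0.43, 0.14, 1.28, 0.  , 2.07]), array([ 0.53,  0.43,  0.14,  1.28,  0.  , -1.07])]
130 190 [array([ 0.5 ,  0.47, -0.09,  1.02,  0.  ,  2.04]), array([ 0.5 ,  0.47, -0.09,  1.02,  0.  , -1.1 ])]
60 190 [array([ 0.39,  0.4 , -0.19,  0.98,  0.  ,  1.93]), array([ 0.39,  0.4 , -0.19,  0.98,  0.  , -1.21])]
-20 120 [array([ 0.25,  0.41, -0.37,  0.79,  0.  ,  1.79]), array([ 0.25,  0.41, -0.37,  0.79,  0.  , -1.35])]
-60 66 [array([ 0.17,  0.46, -0.46,  0.65,  0.  ,  1.72]), array([ 0.17,  0.46, -0.46,  0.65,  0.  , -1.42])]
```

```bash
python3 - <<'E'
from g import *
yaw=F['tote'][2]
bot.grip(0)
bot.move_ptp(tw(135,0,310),down(yaw));st('above')
hit=bot.movel(tw(135,0,206),max_speed=150,threshold=12);st('behind %s'%hit)
cv2.imwrite('pics/s7.png',imaging.capture('side'))
hit=bot.movel(tw(112,0,206),max_speed=60,threshold=12);st('near %s'%hit)
if not hit:
  for th in np.linspace(1.45,.75,5):
    r=150;x=90-r*np.cos(th)+6*np.sin(th)+11;z=56+r*np.sin(th)+6*np.cos(th)
    hit=bot.movel(tw(x,0,z),max_speed=80,threshold=25);s=st('th %.2f %s'%(th,hit))
    if hit:break
im=imaging.capture('side');cv2.imwrite('pics/s8.png',im)
E
python3 -c "
import cv2,numpy as np
a=cv2.imread('pics/s7.png')[40:260,160:400];b=cv2.imread('pics/s8.png')[40:260,160:400]
cv2.imwrite('pics/s78.png',cv2.resize(np.hstack([a,b]),(800,366)))"
```

```text
above t38.89 tcp [527.6 358.9 310. ] op -0.004 F [-0.2 -0.2  0.6]
behind False t39.73 tcp [528.2 359.3 207. ] op 0.001 F [-0.   0.2  1.2]
near False t40.32 tcp [528.5 335.7 206.2] op -0.001 F [ 0.1  1.2 -0.2]
th 1.45 False t40.76 tcp [529.  312.3 205.7] op 0.000 F [-0.6  0.7  0.3]
th 1.27 False t41.23 tcp [529.6 286.4 201.1] op 0.003 F [-0.   0.3 -0. ]
th 1.10 False t41.71 tcp [530.2 261.7 192.2] op -0.005 F [-0.2  0.5  0.9]
th 0.93 False t42.18 tcp [530.7 239.  179. ] op 0.004 F [ 0.7 -0.5  0.3]
th 0.75 False t42.66 tcp [531.1 218.9 162.2] op 0.001 F [-0.3 -1.  -0.6]
```

View pics/s78.png

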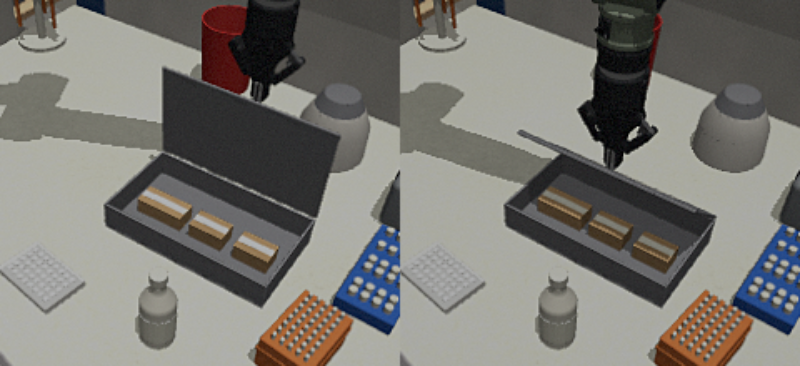

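The lid follows the fingers and is now about 45° open. I'll continue to shut it.

```bash
python3 - <<'E'
from g import *
for th in np.linspace(.6,.04,5):
    r=155;x=90-r*np.cos(th)+6*np.sin(th)+11;z=56+r*np.sin(th)+6*np.cos(th)
    hit=bot.movel(tw(x,0,z),max_speed=80,threshold=25);s=st('th %.2f %s'%(th,hit))
    if hit:break
p=tw(x,0,z)
hit=bot.movel([p[0],p[1],55],max_speed=20,threshold=18);st('press %s'%hit)
p=bot.get_state()['tcp_pos']
bot.movel([p[0],p[1],150],max_speed=150)
bot.move_ptp(tw(60,170,330),down(F['tote'][2]+np.pi/2));st('up')
for n in('side','top','wrist'):cv2.imwrite(f'pics/{n}9.png',imaging.capture(n))
E
python3 -c "
import cv2,numpy as np
a=cv2.imread('pics/side9.png')
cv2.imwrite('pics/s9c.png',cv2.resize(a[90:240,200:380],None,fx=4,fy=4,interpolation=2))"
```

```text
th 0.60 False t43.15 tcp [531.7 200.  148. ] op -0.001 F [ 0.1 -0.   0.7]
th 0.46 False t43.58 tcp [531.8 188.6 129.7] op -0.000 F [0.5 0.  1.1]
th 0.32 False t44.00 tcp [532.2 179.8 110.2] op -0.000 F [ 0.9 -0.2 -0.3]
th 0.18 False t44.42 tcp [532.4 173.7  89.4] op -0.001 F [ 0.1 -0.2  0.3]
th 0.04 False t44.85 tcp [532.4 170.5  67.9] op -0.004 F [ 0.  -0.7 -0.4]
press True t45.29 tcp [533.4 170.6  62.5] op 0.000 F [-2.4 -1.3  7.5]
up t47.17 tcp [359.9 279.3 328.9] op 0.001 F [ 0.7  0.1 -0.6]
```

View pics/s9c.png

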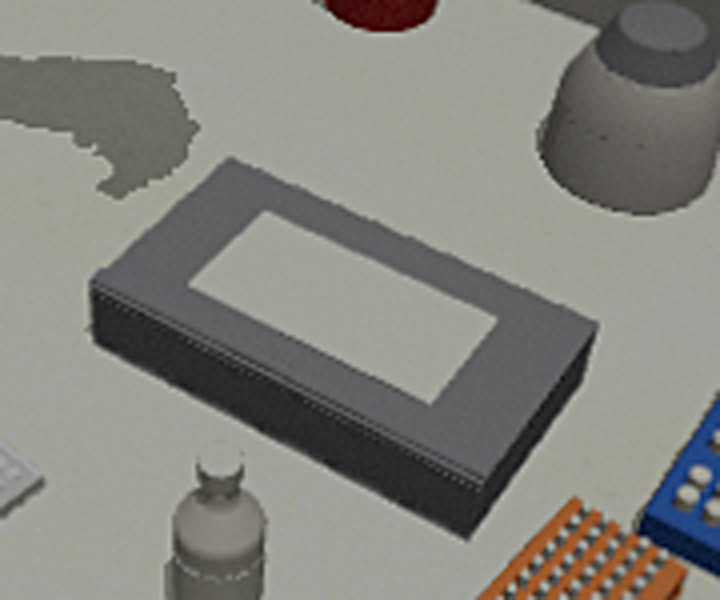

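View pics/top9.png

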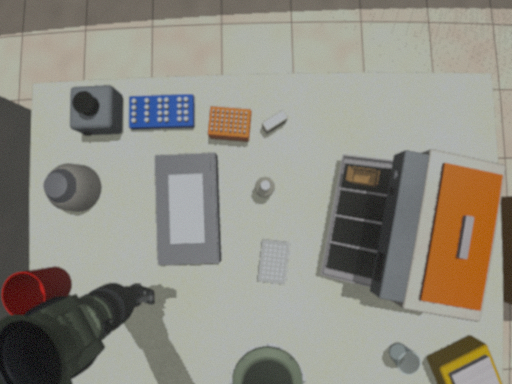

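View pics/side9.png

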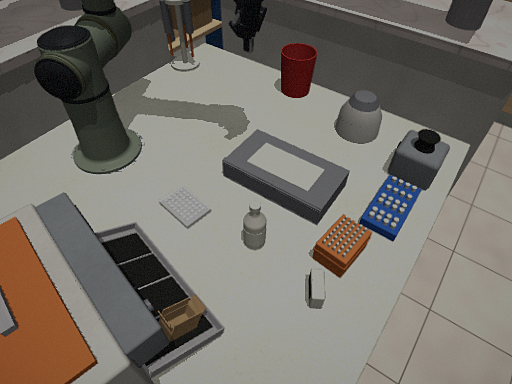

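The lid looks shut and everything else is where it was. There is time for one confirming press at the free edge, then I'll hand in.

```bash
python3 - <<'E'
from g import *
bot.move_ptp(tw(-72,0,150),down(F['tote'][2]));bot.movel(tw(-72,0,72),max_speed=120);bot.dwell(.1)
hit=bot.movel(tw(-72,0,57),max_speed=20,threshold=22);st('press %s'%hit)
bot.movel(tw(-72,0,160),max_speed=150)
bot.move_ptp(tw(60,170,330),down(F['tote'][2]+np.pi/2));bot.dwell(.3);st('up')
T=imaging.capture('top');S=imaging.capture('side')
for n,i in(('top',T),('side',S)):
    cv2.imwrite(f'pics/{n}10.png',i)
    d=cv2.absdiff(cv2.GaussianBlur(i,(5,5),0),cv2.GaussianBlur(cv2.imread(f'pics/{n}0.png'),(5,5),0)).max(2)
    k,_,s,_=cv2.connectedComponentsWithStats((d>35).astype(np.uint8));print(n,[r.tolist() for r in s[1:] if r[4]>12])
E
```

```text
press True t49.90 tcp [533.4 152.2  62.5] op 0.004 F [-1.9  0.7  8. ]
up t52.12 tcp [360.  279.2 329.4] op 0.000 F [0.4 1.  0.2]
top [[134, 144, 79, 133, 3490], [169, 174, 35, 70, 2317], [345, 196, 28, 18, 423], [344, 225, 27, 18, 424], [328, 249, 36, 22, 578], [173, 261, 15, 1, 15], [199, 260, 17, 1, 17], [0, 282, 194, 102, 10644], [101, 349, 7, 9, 41], [72, 364, 49, 20, 495], [48, 368, 6, 7, 37], [56, 369, 6, 5, 20], [45, 379, 9, 5, 32]]
side [[38, 0, 43, 36, 598], [81, 0, 41, 28, 840], [262, 0, 5, 7, 26], [226, 5, 12, 19, 139], [237, 13, 22, 39, 514], [100, 33, 31, 34, 397], [62, 57, 23, 17, 183], [49, 59, 9, 10, 56], [35, 60, 24, 38, 443], [144, 66, 111, 32, 1450], [257, 80, 107, 91, 5154], [114, 94, 136, 46, 2524], [227, 133, 119, 57, 2649], [222, 157, 5, 5, 14], [102, 229, 43, 29, 758], [117, 253, 35, 29, 631], [139, 276, 38, 32, 725]]
```

```bash
python3 - <<'E'
import cv2
a=cv2.imread('pics/side10.png');b=cv2.imread('pics/side0.png')
import numpy as np
c=lambda i:cv2.resize(i[190:384,80:240],None,fx=2.4,fy=2.4)
cv2.imwrite('pics/cmp.png',np.hstack([c(b),c(a)]))
E
```

```text
(no output)
```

View pics/cmp.png

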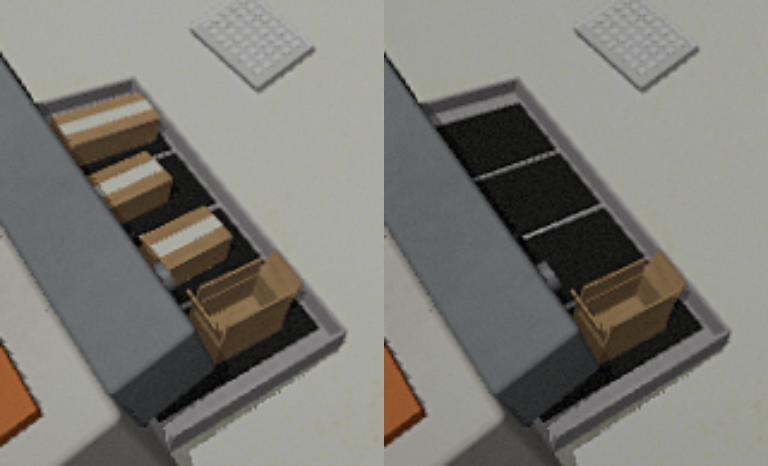

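The open carton is unchanged, and the only differences are the removed cartons, the lid and the arm. Both presses stopped at 62.5 mm, which matches the rim plus the lid plate at 62 mm. Handing in.

```bash
python3 -c "
from bench import bot
print(bot.sign_off())"
```

```text
the job is handed in; nothing more can be done
None
```

All three sealed cartons are in the tote, flat, tape up and unstacked, and the lid is shut. I handed the job in at about 52 s of the 72 s allowed.

- **Picking and placing:** I gripped each carton square to the tray slope. Each was lowered slowly until it touched the tote floor, with the gripper tip within 0.3 mm of the expected height and a contact force of about 3–5 N. Side and wrist views taken before the lid was shut showed all three lying as asked.
- **Lid:** I pushed it over from behind and pressed it down twice. Both presses stopped with the tip at 62.5 mm, against 62 mm for the rim plus the lid plate.
- **Everything else:** comparing the top and side views before and after, only the three removed cartons, the lid, and the arm with its shadow changed. The open carton and the loose items on the bench had not visibly moved.
- **What disagreed:** the first fit of the tray from the overhead and side cameras was off by 2–3 pixels. I refitted the cartons from a close wrist view, which matched to about 1 pixel. The tray points in that wrist fit were still off by 3–5 pixels, probably because the lip hides some of them. The measured lid edge height (228–229 mm) was also below the expected 236 mm. Neither caused a problem.

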